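# Seat the proud stopper

### The arm

A 6-joint arm with a two-finger parallel gripper is mounted at the origin on the work surface. World frame = base frame: x ahead of the robot, y to its left, z up, the work surface at z = 0. Lengths are in m, angles in degrees, forces in N, time in s.
With the tool pointing down it reaches from about 0.25 to 0.725 m from the base axis. Payload 9.7 kg.
Tool frame: the origin (TCP) lies between the finger pads; the fingertips stand bot.tcp_to_tips ahead of it and the grasp point (between the pads) lies 2 mm behind it (bot.tcp_to_tips is the distance from the TCP to the fingertips, in m); z points along the fingers, y is the line along which they close (so a half turn about z gives the same grasp; the last joint's range is limited). The gripper opens to 85 mm and grips with 20 to 120 N. Pads are 22 mm wide; open, the fingers measure 114 mm over their backs; the gripper's body (76 mm by 85 mm) begins 54 mm behind the grasp point. The pads swing forward as they close: fully open they stand 13 mm farther back than shut.
Start: joints at [70.989, 4.979, 10.078, 95.1, 0, 90], TCP at [0.179, 0.52, 0.248] pointing down, gripper open.
Joint ranges: [-179.16, 179.16], [-48.56, 103.87], [-65.8, 70.77], [-126.05, 130.52], [-82.76, 87.17], [-180, 180]. Speed limits (degrees/s): [127.2, 127.2, 147.25, 180, 180, 180].

### API

Orientations are given as [roll, pitch, yaw] about the fixed x, y, z axes, in that order (R = Rz(yaw) Ry(pitch) Rx(roll)).
In Python, from workcell import sensors, camera, camera_params, bot gives the robot as it stands.
- The arm moves only by the tool apply_moves, never from a script. Its argument "motion" is a list of rows, each an object with "jaw": the opening, from -1 (shut) to 1 (fully open); "xyz": the shift along the tool's x, y, z in mm, a list of three; "twist": the turn about the tool's z in rad. A call has 1 to 5 rows; each row is the pose to reach, as a shift and turn from the pose commanded when the call began, along the tool's axes at that moment; what a row does not reach only later rows make up. A row lasts 1/8 s, in which the tool goes at most 62.5 mm and 10.7 degrees, less where a joint would pass 70% of its speed; a pose out of reach is approached as far as the arm can. A call with a gripper value outside its range is refused whole. The fingers move at their own pace and stop on an object; "grip_force" is the grip in N (left out, the last holds). Time passes only in rows, so rows that repeat a pose let the fingers close. It gives the time, the measured TCP pose, the force, the opening and the grip force at its end, in the units of the state.
- sensors.get_obs(): the state, without advancing time (a new reading comes with each control period).
- camera(name): name is "scene" or "top" or "wrist"; returns (picture, depth): 420x560x3 uint8, red, green, blue; 420x560 float32, m along the optical axis (not along the pixel's ray), 0 where there is no reading.
- camera_params(name): a dict with "mtx" (3x3 intrinsics, pixels), "rvec" (rotation vector, rad) and "tvec" (3), from world to camera coordinates, as OpenCV has them. Camera axes: x right, y down, z forward; pixel columns grow to the right and rows downward; lengths in m; the calibration is good to about 2 mm. A picture is of the moment at which its call begins: read the wrist's pose just before it. camera_params takes no time and is no camera call; for the wrist camera it gives the pose at the moment of the call.
- bot.job_done(): hands the job in; it is judged then, once.
The state is a dict: "time": time; "q": joint angles; "qd": joint speeds; "joint_efforts": joint torques, N m; "ee_pos": TCP position; "tcp_rot": TCP orientation; "wrist_force": force on the tool from outside, world axes, zero at the start; "torque": the same for the moment, N m; "opening": finger opening in m; "grasp_force": force on a finger pad.
Only numpy, scipy, OpenCV 4.12 (cv2) and the standard library are available. Lean on these libraries where they do the work, as an engineer would, in place of code of your own. Each camera call takes 0.05 s, during which the arm holds its last target. There are 200 camera calls.

### The job

One of the four white-stoppered brown bottles in the tray has its stopper standing about a centimetre and a half proud of the neck. With the fingertips, press that stopper gently down until it is fully seated like the others, then draw back. Lift nothing, leave that bottle standing in its place, and do not touch the other bottles in the tray or disturb anything else on the bench.

Things in the scene. Friction and masses are not known exactly. Their poses are not given: they have to be found in the camera images.
- bottle_proud: The bottle with the raised stopper: brown (amber) glass reagent bottle, round, body 54 mm in diameter, neck 27 mm, mouth 104 mm above its underside, blank paper label, loose, 0.2 to 0.4 kg, standing in the tray; origin at the centre of its underside, z up. Same kind as bottle_p, bottle_q and bottle_r; only its stopper stands higher. Its place in the tray varies.
- stopper_proud (a joint): How far the white plastic stopper of bottle_proud stands out of its seat, m: 0 = seated (head resting on the bottle's mouth), 0.015 to 0.019 at the start. The stopper is a flat-topped head 32 mm in diameter and 14 mm high on a 20 mm shank; it slides straight down into the neck against about 3 N of steady friction, stays where it is left, and meets a firm, slightly springy stop at 0.
- top_proud (a point): Centre of the flat top of the stopper of bottle_proud: 118 mm above the bottle's underside when seated, plus the joint value. Moves with the stopper.
- bottle_p: Another brown (amber) glass reagent bottle, round, body 54 mm in diameter, neck 27 mm, mouth 104 mm above its underside, blank paper label, loose, 0.2 to 0.4 kg, standing in the tray; origin at the centre of its underside, z up. Its stopper, of the same kind, is already seated: leave it alone.
- top_p (a point): Centre of the flat top of the seated stopper of bottle_p, 118 mm above its underside.
- bottle_q: Another brown (amber) glass reagent bottle, round, body 54 mm in diameter, neck 27 mm, mouth 104 mm above its underside, blank paper label, loose, 0.2 to 0.4 kg, standing in the tray; origin at the centre of its underside, z up. Its stopper, of the same kind, is already seated: leave it alone.
- top_q (a point): Centre of the flat top of the seated stopper of bottle_q, 118 mm above its underside.
- bottle_r: Another brown (amber) glass reagent bottle, round, body 54 mm in diameter, neck 27 mm, mouth 104 mm above its underside, blank paper label, loose, 0.2 to 0.4 kg, standing in the tray; origin at the centre of its underside, z up. Its stopper, of the same kind, is already seated: leave it alone.
- top_r (a point): Centre of the flat top of the seated stopper of bottle_r, 118 mm above its underside.
- dropper_bottle: Brown glass dropper bottle of the same body as the others, with a black collar 33 mm in diameter and a reddish-brown rubber teat on top, 152 mm high in all, standing in the tray among the others; origin at the centre of its underside. Leave it alone.
- tray: Cream plastic tray, fixed, 200 mm (its x) by 310 mm (its y), rim 22 mm high, floor 5 mm thick, holding the five bottles, whose axes stand about 90 mm or more apart; origin at the centre of its underside on the bench.
- rubber_bulb: Dark blue-grey rubber bulb, 60 mm wide, 105 mm high, standing beside the tray; origin at its underside. Leave it alone.
- beaker: Glass beaker, 68 mm wide, 85 mm high, beside the tray; origin at its underside. Leave it alone.
- ointment_jar: White ointment jar, 62 mm wide, 55 mm high, beside the tray; origin at its underside. Leave it alone.
- mortar: White ceramic mortar bowl, 100 mm wide, 60 mm high, beside the tray; origin at its underside. Leave it alone.
- spatula: Spatula, 190 mm long, lying flat on the bench; leave it alone.
- stock_bottle: Large brown glass bottle, 72 mm wide, 160 mm high, beside the tray; origin at its underside. Leave it alone.
There are look-alikes about, which are no part of the job. Leave any purple look-alike of the bottle_proud alone.

How it is judged:
By the outcome, as a careful person would: the job done as asked, in the order asked, and still so for the second after the job is handed in, with the robot touching nothing.
It also fails if it takes over 32 s, if anything falls off the work surface, if the arm or the gripper's body presses on something with over 40 N, if the wrist force passes 120 N, or if a joint passes its speed limit or range.

## Working session

There is one attempt and no reset: what is moved stays moved. The work goes in short steps, Python scripts to look and compute and a tool call to move; the robot and the scene stay as the last step left them, time stands still between calls to the robot, and variables do not carry over. Pictures are saved under pics/ and viewed, at most 10 in all, crops included, and the job is handed in when it is done.

Besides the shell and the picture viewer there is one more tool, called after "Call:" by a JSON object that holds its "fn" and its "kwargs", one argument or row to a line. apply_moves: Moves the arm, as the interface text tells. Its arguments: {"type":"object","properties":{"motion":{"type":"array","items":{"type":"object","properties":{"jaw":{"type":"number"},"xyz":{"type":"array","items":{"type":"number"}},"twist":{"type":"number"}}}},"grip_force":{"type":"number"}},"required":["motion"]}

```bash
mkdir -p pics; cat > h.py <<'E'
import numpy as np,cv2
from workcell import sensors,camera,camera_params,bot
def grab(n,tag):
    p=camera_params(n);im,d=camera(n)
    cv2.imwrite(f'pics/{tag}.png',im[:,:,::-1]);np.savez(f'{tag}.npz',im=im,d=d,**{k:np.asarray(p[k],float) for k in('mtx','rvec','tvec')})
    return im,d,p
def cloud(d,p):
    R=cv2.Rodrigues(np.asarray(p['rvec'],float))[0];K=np.asarray(p['mtx'],float);t=np.asarray(p['tvec'],float).ravel()
    v,u=np.indices(d.shape);c=np.stack([(u-K[0,2])/K[0,0]*d,(v-K[1,2])/K[1,1]*d,d],-1)
    return (c-t)@R
E
python3 - <<'E'
from h import *
for n in('scene','top'): grab(n,n)
print(sensors.get_obs(),bot.tcp_to_tips)
E
```

```text
{'time': 0.1, 'q': array([ 7.09876594e+01,  5.01057063e+00,  1.00403174e+01,  9.50983665e+01,
       -3.37766051e-03,  8.99996170e+01]), 'qd': array([ 0.00569768, -0.03033113,  0.12436936, -0.00562059,  0.05978362,
       -0.06021419]), 'joint_efforts': array([-1.11379231e-04, -5.21557188e+01,  4.65655839e+01,  1.60055252e-02,
        2.04140832e-06, -1.12495165e-06]), 'ee_pos': array([0.17913561, 0.51983532, 0.24764064]), 'tcp_rot': array([-1.79931380e+02,  3.37719935e-03,  1.60988046e+02]), 'wrist_force': array([ 0.06734856,  0.42451377, -0.9515543 ]), 'torque': array([-0.0045673 , -0.05071556, -0.00832993]), 'grasp_force': 0.0, 'opening': 0.08560371896947729} 0.017
```

View pics/scene.png

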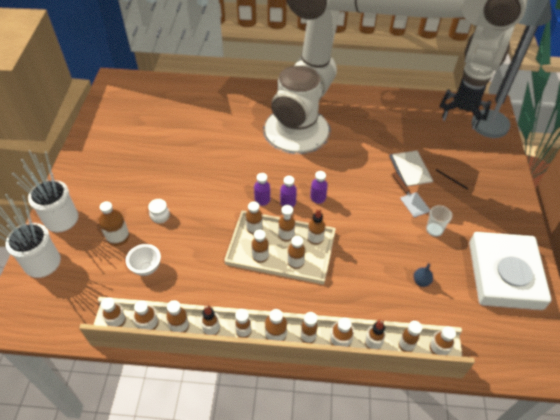

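View pics/top.png

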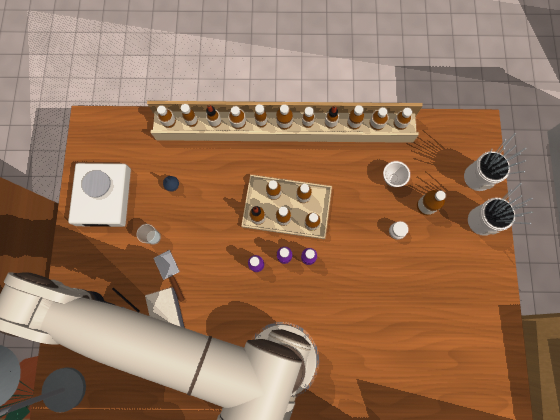

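The scene view shows the tray with brown bottles at about (254,215), (287,220), (260,243) and (297,248), plus the dropper bottle at (317,228). The purple look-alikes are in front of it at (262,188), (288,192) and (320,187). In the top view the white heads in the tray are at about (274,185), (305,190), (283,212) and (313,218).

Next I'll measure the heights.

```bash
python3 - <<'E'
from h import *
for n,roi in(('top',(235,170,340,245)),('scene',(220,195,345,285))):
    f=np.load(n+'.npz');P=cloud(f['d'],f);hsv=cv2.cvtColor(f['im'],cv2.COLOR_RGB2HSV)
    m=((hsv[...,1]<45)&(hsv[...,2]>150)&(P[...,2]>.09)&(P[...,2]<.2)).astype(np.uint8);k=np.zeros_like(m);x0,y0,x1,y1=roi;k[y0:y1,x0:x1]=1
    nn,l,s,c=cv2.connectedComponentsWithStats(m*k)
    for i in range(1,nn):
        if s[i,4]<15: continue
        q=P[l==i];z=np.percentile(q[:,2],90);t=q[q[:,2]>z-.006]
        print(n,c[i].round(1),s[i,4],'maxz',q[:,2].max().round(4),'z90',z.round(4),'med z top',np.median(t[:,2]).round(4),t[:,:2].mean(0).round(4))
    t=P[roi[1]:roi[3],roi[0]:roi[2]].reshape(-1,3);t=t[t[:,2]>.02];print('all hi',t[:,2].max())
a=np.load('scene.npz')['im'][190:290,215:345,::-1];b=np.load('top.npz')['im'][170:270,235:345,::-1]
cv2.imwrite('pics/crop.png',np.vstack([cv2.resize(a,(440,300),interpolation=2),cv2.resize(b,(440,300),interpolation=2)]))
E
```

```text
top [272.6 184.2] 60 maxz 0.1276 z90 0.1264 med z top 0.1237 [0.5968 0.0381]
top [304.4 188. ] 58 maxz 0.132 z90 0.1256 med z top 0.1228 [ 0.5862 -0.0741]
top [282.6 210.8] 63 maxz 0.1477 z90 0.1424 med z top 0.14 [0.4989 0.0017]
top [313.  217.1] 63 maxz 0.127 z90 0.1248 med z top 0.1221 [ 0.481  -0.1029]
all hi 1.549988699263187
scene [253.1 206.5] 80 maxz 0.1309 z90 0.126 med z top 0.1239 [ 0.4831 -0.1023]
scene [286.7 210.7] 100 maxz 0.1473 z90 0.1432 med z top 0.1403 [0.5003 0.0014]
scene [259.1 234.8] 95 maxz 0.1305 z90 0.1262 med z top 0.1235 [ 0.5872 -0.0723]
scene [296.6 241. ] 94 maxz 0.1293 z90 0.1257 med z top 0.1234 [0.5983 0.0388]
all hi 1.370107115947962
```

View pics/crop.png

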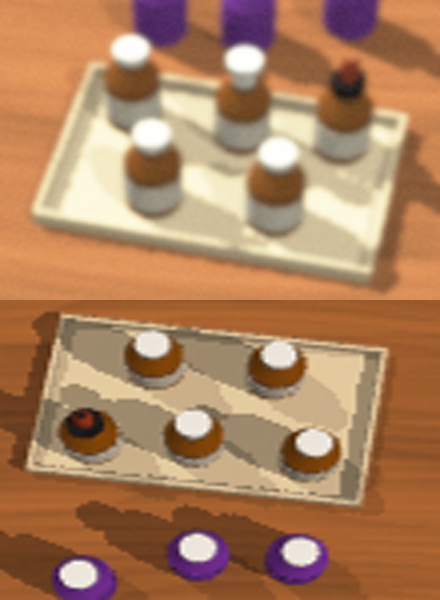

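The raised stopper is the one at scene (287,211) / top (283,211). Its top is at about 0.140 m, against about 0.123 m for the other three at scene (253,206), (259,235) and (297,241), and the crop shows a shank gap under its head. It's brown and in the tray, so it isn't one of the purple look-alikes. The target is x=0.4995, y=0.0015.

I'll shut the jaw and move across.

Call:
{"fn": "apply_moves", "kwargs": {
  "motion": [
    {"jaw": -1, "xyz": [-40, -33, 0]},
    {"jaw": -1, "xyz": [-85, -70, 0]},
    {"jaw": -1, "xyz": [-132, -108, 0]},
    {"jaw": -1, "xyz": [-178, -146, 0]},
    {"jaw": -1, "xyz": [-224, -184, 0]}
  ]
}}

```text
validation failed for argument at $.mo...
```

Call:
{"fn": "apply_moves", "kwargs": {
  "motion": [
    {"jaw": -1, "xyz": [-46, -38, 0]},
    {"jaw": -1, "xyz": [-92, -76, 0]},
    {"jaw": -1, "xyz": [-138, -114, 0]},
    {"jaw": -1, "xyz": [-184, -151, 0]},
    {"jaw": -1, "xyz": [-210, -172, 0]}
  ]
}}

```text
validation failed for argument at $.mo...
```

```bash
cat > w.py <<'E'
from h import *
import sys
from scipy.spatial.transform import Rotation as Ro
o=sensors.get_obs();print(o['time'],o['ee_pos'],o['tcp_rot'],o['opening'],o['wrist_force'])
im,d,p=grab('wrist',sys.argv[1])
P=cloud(d,p);hsv=cv2.cvtColor(im,cv2.COLOR_RGB2HSV)
m=((hsv[...,1]<45)&(hsv[...,2]>150)&(P[...,2]>.09)&(P[...,2]<.16)&(P[...,0]<.7)).astype(np.uint8)
n,l,s,c=cv2.connectedComponentsWithStats(m)
for i in range(1,n):
    if s[i,4]>150:
        q=P[l==i];z=np.percentile(q[:,2],80);t=q[abs(q[:,2]-z)<.004];print(c[i].round(),s[i,4],'z',z.round(4),'mid',((t.max(0)+t.min(0))/2)[:2].round(4),'mean',t.mean(0)[:2].round(4),'ext',np.ptp(t,0)[:2].round(4))
R=Ro.from_euler('xyz',o['tcp_rot'],degrees=True)
print('shift to target mm',R.inv().apply(np.array([.4995,.0015,.14])-o['ee_pos'])*1000)
E
python3 w.py w1
```

```text
0.1 [0.17913561 0.51983532 0.24764064] [-1.79931380e+02  3.37719935e-03  1.60988046e+02] 0.08560371896947729 [ 0.06734856  0.42451377 -0.9515543 ]
shift to target mm [-471.73808369 -385.56759898  108.13029004]
```

View pics/w1.png

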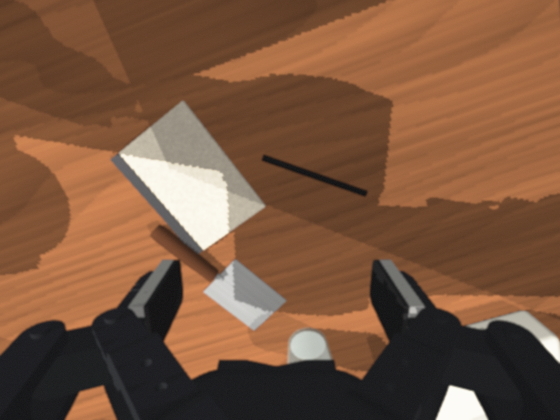

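The arm hasn't moved: the wrist view still shows the start position. Both calls failed validation, probably because "twist" was missing.

Call:
{"fn": "apply_moves", "kwargs": {
  "motion": [
    {"jaw": -1, "xyz": [-40, -33, 0], "twist": 0},
    {"jaw": -1, "xyz": [-85, -70, 0], "twist": 0},
    {"jaw": -1, "xyz": [-132, -108, 0], "twist": 0},
    {"jaw": -1, "xyz": [-178, -146, 0], "twist": 0},
    {"jaw": -1, "xyz": [-224, -184, 0], "twist": 0}
  ]
}}

```text
time: 0.78
ee_pos: [0.3315, 0.2714, 0.2482]
tcp_rot: [180.0, 0.0, 161.0]
wrist_force: [1.3, 0.5, 0.5]
opening: 0.0004
grasp_force: 0.0
```

Call:
{"fn": "apply_moves", "kwargs": {
  "motion": [
    {"jaw": -1, "xyz": [-46, -38, 0], "twist": 0},
    {"jaw": -1, "xyz": [-92, -76, 0], "twist": 0},
    {"jaw": -1, "xyz": [-138, -114, 0], "twist": 0},
    {"jaw": -1, "xyz": [-180, -147, 0], "twist": 0},
    {"jaw": -1, "xyz": [-190, -155, 0], "twist": 0}
  ]
}}

```text
time: 1.4
ee_pos: [0.461, 0.0622, 0.2477]
tcp_rot: [-180.0, -0.0, 160.8]
wrist_force: [-0.7, 0.8, -0.5]
opening: -0.0001
grasp_force: 0.0
```

```bash
python3 w.py w2
```

```text
1.4 [0.46104691 0.06222623 0.24774695] [-1.79965133e+02 -3.67349957e-02  1.60789435e+02] -0.00012743263103293125 [-0.68841483  0.7599231  -0.46678075]
[259.  17.] 1467 z 0.1192 mid [0.3308 0.0956] mean [0.3313 0.0948] ext [0.0275 0.0314]
[150. 105.] 1380 z 0.119 mid [ 0.3599 -0.0044] mean [ 0.3598 -0.004 ] ext [0.0312 0.031 ]
[ 47. 139.] 1228 z 0.1189 mid [ 0.3563 -0.092 ] mean [ 0.3561 -0.0915] ext [0.0307 0.0311]
[220. 270.] 1111 z 0.1412 mid [0.4989 0.0009] mean [0.4984 0.0011] ext [0.0316 0.0309]
[106. 280.] 892 z 0.1237 mid [ 0.4814 -0.1036] mean [ 0.481  -0.1032] ext [0.031  0.0313]
shift to target mm [-56.3623309  -44.62654855 107.73801138]
```

View pics/w2.png

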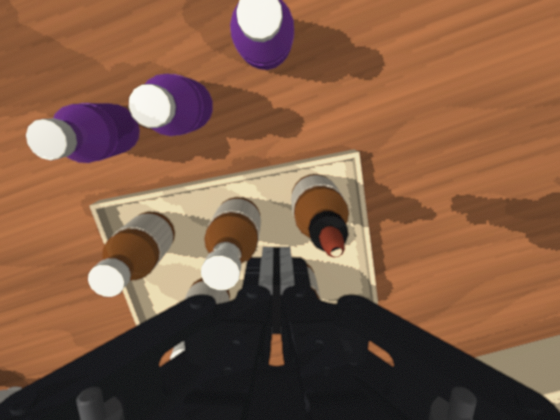

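The wrist view puts the raised stopper at px (220,270), centre (0.499, 0.001), z≈0.141. The seated one at (106,280) is at z≈0.124, and the dropper's teat is at (335,245). Next I centre over the stopper and lower to about 10 mm above it.

Call:
{"fn": "apply_moves", "kwargs": {
  "motion": [
    {"jaw": -1, "xyz": [-28, -23, 0], "twist": 0},
    {"jaw": -1, "xyz": [-52, -42, 0], "twist": 0},
    {"jaw": -1, "xyz": [-56, -45, 0], "twist": 0},
    {"jaw": -1, "xyz": [-56, -45, 40], "twist": 0},
    {"jaw": -1, "xyz": [-56, -45, 60], "twist": 0}
  ]
}}

```text
time: 2.08
ee_pos: [0.4974, 0.0052, 0.1866]
tcp_rot: [-180.0, -0.1, 161.0]
wrist_force: [-0.6, -0.3, -0.8]
opening: -0.0004
grasp_force: 0.0
```

Call:
{"fn": "apply_moves", "kwargs": {
  "motion": [
    {"jaw": -1, "xyz": [0, 0, 10], "twist": 0},
    {"jaw": -1, "xyz": [0, 0, 18], "twist": 0},
    {"jaw": -1, "xyz": [0, 0, 18], "twist": 0}
  ]
}}

```text
time: 2.45
ee_pos: [0.4983, 0.0042, 0.1704]
tcp_rot: [180.0, 0.0, 161.0]
wrist_force: [0.4, 0.2, 0.3]
opening: 0.0
grasp_force: 0.0
```

```bash
python3 w.py w3
```

```text
2.45 [0.49833767 0.00422243 0.17044093] [1.79994544e+02 4.27587603e-03 1.61015066e+02] 3.0459063595285377e-05 [0.39265712 0.24064479 0.34896576]
[167.  11.] 1211 z 0.1191 mid [ 0.3674 -0.0066] mean [ 0.3687 -0.0076] ext [0.0169 0.0282]
[15. 48.] 1891 z 0.119 mid [ 0.3575 -0.0893] mean [ 0.3592 -0.0872] ext [0.0291 0.0256]
[266. 241.] 1216 z 0.1413 mid [0.4936 0.0006] mean [0.4914 0.0011] ext [0.021  0.0313]
[ 97. 267.] 1896 z 0.1238 mid [ 0.4816 -0.1041] mean [ 0.4812 -0.1034] ext [0.0313 0.0323]
[380. 352.] 197 z 0.124 mid [0.598  0.0424] mean [0.5972 0.0425] ext [0.0222 0.012 ]
shift to target mm [-1.98249155 -2.19911002 30.44086523]
```

Correct by (-2,-3) mm and press down slowly.

Call:
{"fn": "apply_moves", "kwargs": {
  "motion": [
    {"jaw": -1, "xyz": [-2, -3, 2], "twist": 0},
    {"jaw": -1, "xyz": [-2, -3, 5], "twist": 0},
    {"jaw": -1, "xyz": [-2, -3, 8], "twist": 0},
    {"jaw": -1, "xyz": [-2, -3, 11], "twist": 0},
    {"jaw": -1, "xyz": [-2, -3, 13], "twist": 0}
  ]
}}

```text
time: 3.12
ee_pos: [0.4993, 0.0004, 0.1571]
tcp_rot: [-180.0, -0.0, 161.0]
wrist_force: [-0.9, -0.4, 3.7]
opening: -0.0002
grasp_force: 1.5
```

Call:
{"fn": "apply_moves", "kwargs": {
  "motion": [
    {"jaw": -1, "xyz": [0, 0, 1], "twist": 0},
    {"jaw": -1, "xyz": [0, 0, 2], "twist": 0},
    {"jaw": -1, "xyz": [0, 0, 3], "twist": 0},
    {"jaw": -1, "xyz": [0, 0, 4], "twist": 0},
    {"jaw": -1, "xyz": [0, 0, 5], "twist": 0}
  ]
}}

```text
time: 3.75
ee_pos: [0.4994, 0.0004, 0.1522]
tcp_rot: [180.0, 0.0, 161.0]
wrist_force: [0.1, 0.1, 2.6]
opening: -0.0002
grasp_force: 1.5
```

In contact at about 3 N, which matches the friction figure. The seat should be about 12 mm further down.

Call:
{"fn": "apply_moves", "kwargs": {
  "motion": [
    {"jaw": -1, "xyz": [0, 0, 1.5], "twist": 0},
    {"jaw": -1, "xyz": [0, 0, 3], "twist": 0},
    {"jaw": -1, "xyz": [0, 0, 4.5], "twist": 0},
    {"jaw": -1, "xyz": [0, 0, 6], "twist": 0},
    {"jaw": -1, "xyz": [0, 0, 7.5], "twist": 0}
  ]
}}

```text
time: 4.38
ee_pos: [0.4993, 0.0003, 0.1447]
tcp_rot: [-180.0, -0.0, 161.0]
wrist_force: [-1.3, -0.4, 3.0]
opening: 0.0
grasp_force: 1.5
```

Call:
{"fn": "apply_moves", "kwargs": {
  "motion": [
    {"jaw": -1, "xyz": [0, 0, 0.6], "twist": 0},
    {"jaw": -1, "xyz": [0, 0, 1.2], "twist": 0},
    {"jaw": -1, "xyz": [0, 0, 1.8], "twist": 0},
    {"jaw": -1, "xyz": [0, 0, 2.4], "twist": 0},
    {"jaw": -1, "xyz": [0, 0, 3], "twist": 0}
  ]
}}

```text
time: 5.0
ee_pos: [0.4993, 0.0003, 0.1418]
tcp_rot: [-180.0, -0.0, 161.0]
wrist_force: [-1.2, 0.8, 2.8]
opening: -0.0001
grasp_force: 1.5
```

Call:
{"fn": "apply_moves", "kwargs": {
  "motion": [
    {"jaw": -1, "xyz": [0, 0, 0.4], "twist": 0},
    {"jaw": -1, "xyz": [0, 0, 0.8], "twist": 0},
    {"jaw": -1, "xyz": [0, 0, 1.2], "twist": 0}
  ]
}}

```text
time: 5.38
ee_pos: [0.4993, 0.0004, 0.1406]
tcp_rot: [180.0, -0.0, 161.0]
wrist_force: [-0.6, 0.1, 2.8]
opening: -0.0002
grasp_force: 1.5
```

Call:
{"fn": "apply_moves", "kwargs": {
  "motion": [
    {"jaw": -1, "xyz": [0, 0, 0.4], "twist": 0},
    {"jaw": -1, "xyz": [0, 0, 0.8], "twist": 0}
  ]
}}

```text
time: 5.62
ee_pos: [0.4995, 0.0004, 0.1401]
tcp_rot: [180.0, 0.0, 161.0]
wrist_force: [-1.9, 0.1, 7.3]
opening: 0.0003
grasp_force: 3.4
```

The force is rising, so the stopper has reached its stop. A little more to make sure it's seated.

Call:
{"fn": "apply_moves", "kwargs": {
  "motion": [
    {"jaw": -1, "xyz": [0, 0, 0.4], "twist": 0},
    {"jaw": -1, "xyz": [0, 0, 0.4], "twist": 0}
  ]
}}

```text
time: 5.88
ee_pos: [0.4995, 0.0004, 0.14]
tcp_rot: [180.0, 0.1, 161.0]
wrist_force: [-1.7, 0.9, 7.1]
opening: -0.0
grasp_force: 3.6
```

Call:
{"fn": "apply_moves", "kwargs": {
  "motion": [
    {"jaw": -1, "xyz": [0, 0, 0.5], "twist": 0},
    {"jaw": -1, "xyz": [0, 0, 1], "twist": 0},
    {"jaw": -1, "xyz": [0, 0, 1], "twist": 0}
  ]
}}

```text
time: 6.25
ee_pos: [0.4999, 0.0004, 0.14]
tcp_rot: [180.0, 0.1, 161.0]
wrist_force: [-3.1, 0.3, 13.8]
opening: 0.0002
grasp_force: 6.8
```

Firm stop at about 14 N, and z no longer changes. Draw back straight up.

Call:
{"fn": "apply_moves", "kwargs": {
  "motion": [
    {"jaw": -1, "xyz": [0, 0, -2], "twist": 0},
    {"jaw": -1, "xyz": [0, 0, -8], "twist": 0},
    {"jaw": -1, "xyz": [0, 0, -30], "twist": 0},
    {"jaw": -1, "xyz": [0, 0, -65], "twist": 0},
    {"jaw": -1, "xyz": [0, 0, -100], "twist": 0}
  ]
}}

```text
time: 6.88
ee_pos: [0.4992, 0.0003, 0.2392]
tcp_rot: [-180.0, -0.0, 161.0]
wrist_force: [1.1, 0.5, 0.3]
opening: 0.0001
grasp_force: 0.0
```

Call:
{"fn": "apply_moves", "kwargs": {
  "motion": [
    {"jaw": -1, "xyz": [30, 30, -10], "twist": 0},
    {"jaw": -1, "xyz": [60, 55, -10], "twist": 0},
    {"jaw": -1, "xyz": [60, 55, -10], "twist": 0},
    {"jaw": -1, "xyz": [60, 55, -10], "twist": 0}
  ]
}}

```text
time: 7.38
ee_pos: [0.4607, 0.0717, 0.2483]
tcp_rot: [-180.0, 0.0, 161.0]
wrist_force: [-0.1, -0.7, 0.8]
opening: -0.0002
grasp_force: 0.0
```

```bash
python3 w.py w4
```

```text
7.375 [0.46072133 0.07173003 0.24831536] [-1.79986943e+02  6.44409303e-03  1.61016937e+02] -0.00019545875856042698 [-0.10601152 -0.74372007  0.82506709]
[248.  20.] 1617 z 0.1191 mid [0.3297 0.0955] mean [0.33   0.0954] ext [0.03   0.0312]
[139. 109.] 1353 z 0.1189 mid [ 0.3602 -0.0042] mean [ 0.3598 -0.0041] ext [0.031  0.0307]
[ 37. 142.] 1211 z 0.1189 mid [ 0.3563 -0.0919] mean [ 0.3562 -0.0915] ext [0.031 0.031]
[213. 264.] 940 z 0.1237 mid [0.499  0.0013] mean [0.4984 0.0012] ext [0.0316 0.0309]
[ 96. 282.] 875 z 0.1237 mid [ 0.4812 -0.1035] mean [ 0.481  -0.1031] ext [0.031  0.0311]
shift to target mm [-59.50253371 -53.77160279 108.33430675]
```

View pics/w4.png

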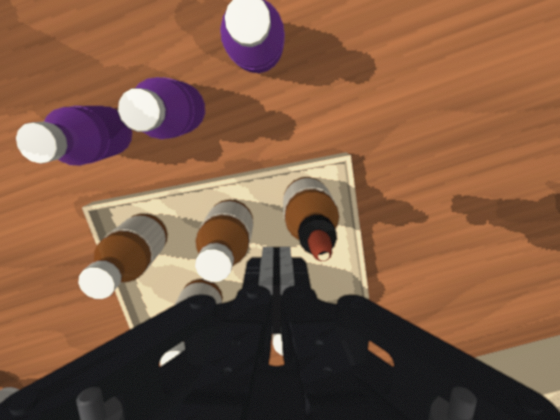

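The pressed stopper at (213,264) is now at z=0.1237, the same as the seated neighbour at (96,282). Its bottle is still standing in its place.

```bash
python3 -c "
from workcell import bot
print(bot.job_done())"
```

```text
the job is handed in; nothing more can be done
None
```

I pressed the raised stopper down to its stop at about 14 N; its top is now level with its seated neighbour's (both 0.1237 m), its bottle hasn't moved, the arm is clear, and the job is handed in at about 7.4 s.

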